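Fold the ratchet-propped pattern board flat

TASK

Fold the sloping pattern board down flat on its stand: take the steel bar at its free edge, raise the board through its remaining notches and on past the top until you feel the sprung stop push back and the pawl is thrown clear, then lower it all the way down and let go. Press into the stop just firmly enough to throw the pawl and never force it, lower the board gently instead of letting it drop, and leave everything else on the table where it is.

Things in the scene. Friction and masses are not known exactly. Their poses are not given: they have to be found in the camera images.
- stand: fixed low wooden stand (260 x 300 mm, 52 mm high) under the tilting pattern board. Origin on the table straight below the middle of the board's hinge axis, which lies 60 mm above it; x points level from the hinge towards the board's free edge, y along the hinge, z up. On its +y side, 150 to 190 mm from its middle, is the steel ratchet, 205 mm high
- board (a joint): angle of the pattern board: 0 rad = flat on its stand, growing as the free edge rises about the hinge. Plywood 185 mm from hinge to edge, 260 mm wide, 12 mm thick, 0.6 to 0.85 kg with fittings; 2 to 5 N upward at the bar lifts it; the hinge is damped. The pawl lets it rise, and holds it from sinking at notches at about 0.18, 0.31, 0.44 and 0.57 rad
- bar (a point): middle of the round steel bar along the board's free edge, parallel to the hinge: 12 mm thick, 138 mm clear between its two side stems, 240 mm from the hinge axis, 49 mm open gap between it and the board's edge, nothing beyond it: it can be pinched from above, a finger on each side, and may turn between the fingers as the board swings. x points from hinge to bar, z is the board's normal
- pawl_pivot (a point): pivot of the pawl (steel, with a ball weight above it) on its fixed post beside the board. Its tip rests on the notched quadrant. Above 0.57 rad it rides up a ramp on the board's trip plate and, at the top of the lift, is tipped over away from the notches by its weight (up to a second) and stays clear, so the board can go all the way down
- buffer: sprung stop with rubber cap, 20 mm across, at the foot of the ratchet behind the hinge; its pose is given level with the cap's top, 110 mm from it towards the bar. The trip plate is set by hand: it meets the stop at a board angle anywhere from 0.77 to 1.06 rad. From there the bar pushes back some 2 N more per mm of lift; 4 to 10 N more tips the pawl over; 19 N more at the bar (65 N on the stop) damages the stop
- block_wide: loose carved wooden printing block 100 x 70 x 64 mm with a grip on its back; origin at the centre of its underside; a bystander
- block_small: loose carved wooden printing block 60 x 60 x 54 mm, standing a little beyond the bar; origin at the centre of its underside; a bystander
- block_long: loose carved wooden printing block 140 x 50 x 59 mm beside the stand; origin at the centre of its underside; a bystander
- bowl: loose steel bowl, 110 mm across, 50 mm high; origin at the centre of its underside; a bystander
- jar: loose closed glass jar, 64 mm across, 85 mm high, beyond the bar on the right; origin at the centre of its underside; a bystander
- brush: loose brush lying on the table; origin at its underside; a bystander

How it is judged:
On the way:
1. the board has been raised past its last notch to the top (value of joint board above 0.75 rad), for 0.2 s.
At the end, for the whole second after the job is handed in: The board lies flat on its stand (board angle under 0.03 rad) at rest and released, after having been raised past its last notch (over 0.75 rad) (value of joint board below 0.03 rad and velocity of joint board between -0.05 and 0.05 rad/s); the robot touches nothing.
It fails at once if the stop is forced: more than 65 N on it (about 19 N at the bar beyond the board's weight) (contact force between buffer and anything else above 65 N).
It fails at once if the board is dropped onto its stand (coming down faster than 0.8 rad/s, 0.19 m/s at the bar, below 0.15 rad) (value of joint board below 0.15 rad and velocity of joint board below -0.8 rad/s).
It fails at once if a bystander is moved more than 30 mm (distance of any of block_wide, block_small, block_long, bowl, jar, brush from where it was at the start of the episode above 0.03 m).
It also fails if it takes over 72 s, if anything falls off the work surface, if the arm or the gripper's body presses on something with over 40 N, if the wrist force passes 120 N, or if a joint passes its speed limit or range.

ROBOT

A 7-joint arm with a two-finger parallel gripper is mounted at the origin on the work surface. World frame = base frame: x ahead of the robot, y to its left, z up, the work surface at z = 0. Lengths are in m, angles in rad, forces in N, time in s.
With the tool pointing down it reaches from about 0.425 to 0.925 m from the base axis. Payload 6.8 kg.
Tool frame: the origin (TCP) lies at the very end of the fingers, on their centre line; the grasp point (between the pads) lies 19 mm behind it; x points along the fingers, z is the direction in which the jaws open and shut, and the axes are right-handed (so a half turn about x gives the same grasp; the last joint's range is limited). The gripper opens to 85 mm and grips with 20 to 120 N. Pads are 22 mm wide; open, the fingers measure 114 mm over their backs; the gripper's body (76 mm by 85 mm) begins 54 mm behind the grasp point. The pads swing forward as they close: fully open they stand 13 mm farther back than shut.
Start: joints at [-1.257, 0.477, 0.022, 1.555, -0.011, 1.109, -0.083], TCP at [0.276, 0.616, 0.231] pointing down, gripper open.
Joint ranges: [-2.96, 2.96], [-0.34, 2.1], [-1.41, 1.46], [0.24, 2.44], [-1.37, 4.51], [0.17, 1.92], [-2.96, 2.96]. Speed limits (rad/s): [2.39, 2.39, 3.14, 3.14, 3.14, 3.14, 3.14].

INTERFACE

Orientations are given as a rotation vector (axis times angle).
In Python, from cell import env gives the robot as it stands. The module is installed in compiled form; this text tells all that it offers.
- The arm moves only by the shell command python3 -m jog 'ROWS'. ROWS is JSON, one flat list of numbers, 5 for each row, row after row: the shift along the tool's x, y, z in units of 25 mm (1.0 is 25 mm), then the turn about the tool's x in units of 6 degrees (1.0 is 6 degrees), then the finger opening in mm, from 0 to 85.4. In form: [x, y, z, turn, gripper, x, y, z, turn, gripper, ...]. A call has 1 to 12 rows; each row shifts and turns the pose as measured when the row begins, along the tool's axes as they then stand; what a row does not reach is not made up. A row lasts 1/8 s, in which the tool goes at most 62.5 mm and 10.7 degrees, less where a joint would pass 70% of its speed; a pose out of reach is approached as far as the arm can. A call is refused whole if a number of a shift passes 1 or a number of a turn 1, either way. A call with a gripper value outside its range is refused whole. The fingers move at their own pace and stop on an object; the grip force is fixed at half the most. Time passes only in rows, so rows that do not move let the fingers close. It gives the time, the measured TCP pose, the force and the opening at its end, in the units of the state.
- env.read_state(): the state, without advancing time (a new reading comes with each control period).
- env.capture(name): name is "scene" or "top" or "wrist"; returns a dict with "image" (384x512x3 uint8, red, green, blue), "fx", "fy", "cx", "cy" (pixels), "R" (3x3) and "t" (3): a world point X has camera coordinates R X + t. Camera axes: x right, y down, z forward; pixel columns grow to the right and rows downward; lengths in m; the calibration is good to about 2 mm. A picture is of the moment at which its call begins. There is no depth.
- env.finish_job(): hands the job in, once; it reports no verdict.
Trained networks look in the newest picture that a camera, given by its name, has taken for a name from the list of things; names that differ only in an ending like _2 or _b are one class to them, and where a whole thing is asked for, a point or a joint stands for the part that bears it (a point fixed in the world has none). Each returns a list of dicts, best first, with "score" (0 to 1); they miss things now and then, are a little off and sometimes report something else, mostly with a low value. They report only what shows in the picture. A call takes as long as a camera call.
- env.spot_in(target, camera): "box" ([left, top, right, bottom] in pixels, round what is visible of it).
- env.cut_out(target, camera): "region" (384x512 bool, what is visible of it) and "box" ([left, top, right, bottom] in pixels, round what is visible of it).
The state is a dict: "clock": time; "joint_positions": joint angles; "joint_vel": joint speeds; "joint_efforts": joint torques, N m; "position": TCP position; "orientation": TCP orientation; "wrist_force": force on the tool from outside, world axes, zero at the start; "moment": the same for the moment, N m; "width": finger opening in m.
Only numpy, scipy, OpenCV 4.12 (cv2) and the standard library are available. Lean on these libraries where they do the work, as an engineer would, in place of code of your own. Each camera call takes 0.05 s, during which the arm holds its last target.

## Working session

There is one attempt and no reset: what is moved stays moved. The work goes in short steps, Python scripts to look and compute and a shell command to move; the robot and the scene stay as the last step left them, time stands still between calls to the robot, and variables do not carry over. Pictures are saved under pics/ and viewed, and the job is handed in when it is done.

```bash
mkdir -p pics
python3 - <<'E'
from cell import env
import cv2
s=env.read_state(); print(s)
for n in("scene","top","wrist"):
    c=env.capture(n); cv2.imwrite(f"pics/{n}0.png",c["image"][:,:,::-1])
    print(n,c["fx"],c["cx"],c["cy"],c["R"],c["t"])
    for t in("stand","board","bar","pawl_pivot","buffer","block_small","jar"):
        print(t,[(d["box"],round(d["score"],2)) for d in env.spot_in(t,n)][:2])
E
```

```text
{'clock': 0.0, 'joint_positions': array([-1.25709509,  0.47776221,  0.02230146,  1.55648357, -0.01148481,
        1.10928646, -0.0830446 ]), 'joint_vel': array([ 6.34915296e-04, -1.01272366e-03, -2.97928886e-04,  1.95596127e-03,
       -8.13585357e-05,  1.13602706e-03,  1.48910583e-03]), 'joint_efforts': array([-5.43340939e-04, -5.96471894e+01,  1.60779219e+00, -2.81185806e+01,
        1.24882525e-02,  9.70327703e-03,  9.45342322e-06]), 'position': array([0.27609759, 0.61528822, 0.23033682]), 'orientation': array([-0.89431046,  1.38115822,  0.89251673]), 'wrist_force': array([0.13219461, 0.51769593, 0.53647034]), 'moment': array([ 0.02508102, -0.02216122, -0.00200947]), 'width': 0.08537057007162065}
scene 381.9419103477892 254.80282297960142 192.4000870884494 [[-0.4586222   0.88855067 -0.01197468]
 [ 0.71227407  0.35951342 -0.60283973]
 [-0.53134859 -0.28500494 -0.79777244]] [ 0.22044574 -0.38104971  1.48419256]
stand [([355.6, 160.6, 392.9, 205.3], 0.58)]
board [([213.2, 142.8, 324.6, 211.1], 0.59)]
bar [([216.6, 144.1, 321.5, 207.5], 0.66)]
pawl_pivot [([213.2, 128.8, 330.7, 209.6]
[... 335 characters left out ...]
194.3, 167.5, 318.8, 301.4], 0.73)]
board []
bar [([207.3, 169.6, 309.1, 287.2], 0.88)]
pawl_pivot [([194.3, 167.1, 320.2, 297.4], 0.67)]
buffer [([322.4, 143.9, 351.5, 175.1], 0.48)]
block_small [([207.2, 136.7, 227.2, 164.1], 0.7)]
jar [([272.0, 118.0, 294.3, 143.5], 0.77)]
wrist 278.6968057704506 250.99012000151623 191.78677421032262 [[ 4.09706178e-01  9.12217418e-01  4.80272094e-04]
 [ 8.72936462e-01 -3.92216563e-01  2.90082922e-01]
 [ 2.64807065e-01 -1.18429518e-01 -9.57001394e-01]] [-0.67499166 -0.03678439  0.37923893]
stand [([0.0, 298.5, 97.1, 384.0], 0.72)]
board []
bar []
pawl_pivot [([2.6, 303.8, 97.9, 384.0], 0.6)]
buffer [([1.2, 298.0, 101.7, 384.0], 0.28)]
block_small []
jar []
```

View pics/scene0.png

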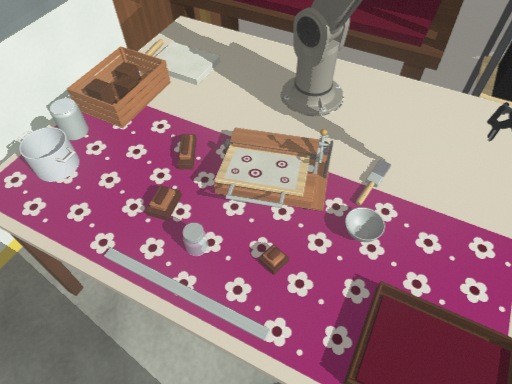

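View pics/top0.png

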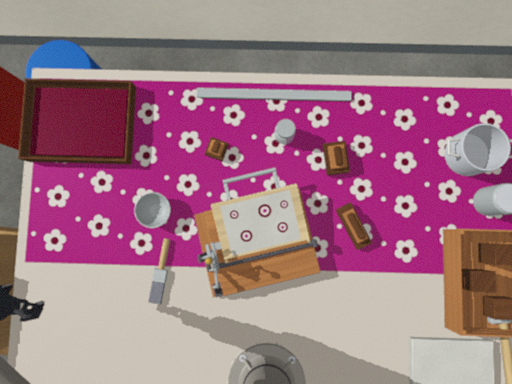

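Run:
```python
import cv2
a=cv2.imread("pics/top0.png")[110:310,180:360]; cv2.imwrite("pics/topz.png",cv2.resize(a,None,fx=3,fy=3,interpolation=2)[:600])
a=cv2.imread("pics/scene0.png")[110:290,170:410]; cv2.imwrite("pics/scenez.png",cv2.resize(a,None,fx=3.3,fy=3.3,interpolation=2))
```

```text
(no output)
```

View pics/topz.png

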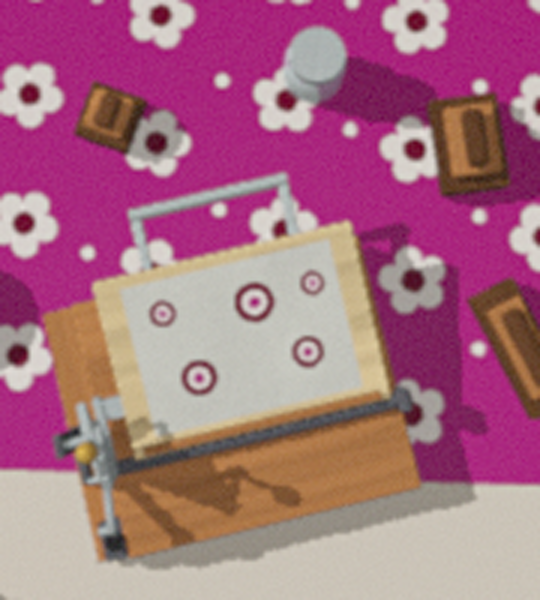

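View pics/scenez.png

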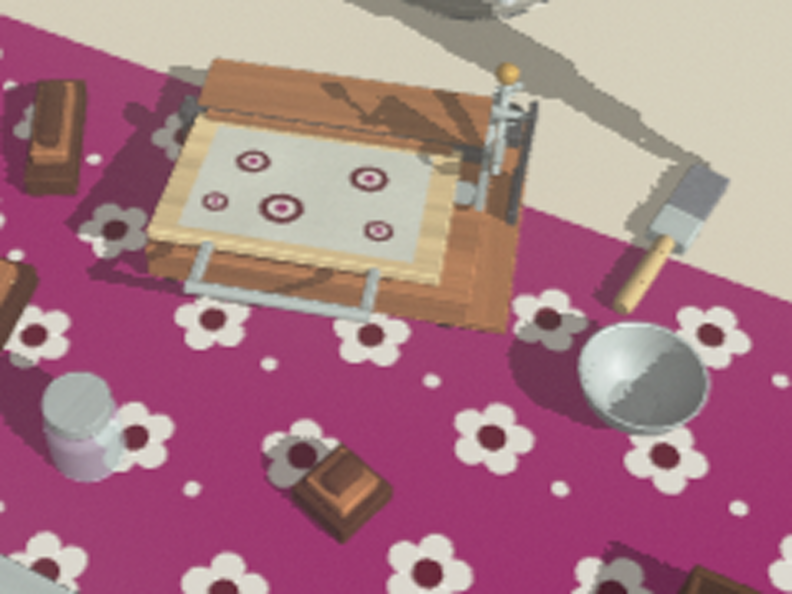

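The top view shows the bar from about (225,181) to (275,169) px. The scene view shows it from (282,206) to (228,197). The hinge is the dark rod in the top view at (218,265) to (315,243). Next I triangulate these.

```bash
cat > h.py <<'E'
from cell import env
import numpy as np
from scipy.spatial.transform import Rotation as Ro
def tri(cs,ps):
    A=[];
    for c,(u,v) in zip(cs,ps):
        P=np.array([[c["fx"],0,c["cx"]],[0,c["fy"],c["cy"]],[0,0,1]])@np.c_[c["R"],c["t"]]
        A+= [u*P[2]-P[0], v*P[2]-P[1]]
    A=np.array(A); x=np.linalg.lstsq(A[:,:3],-A[:,3],rcond=None)[0]
    r=[proj(c,x)-np.array(p) for c,p in zip(cs,ps)]
    return x,np.round(r,1).tolist()
def proj(c,x):
    q=c["R"]@np.array(x)+np.array(c["t"]); return np.array([c["fx"]*q[0]/q[2]+c["cx"],c["fy"]*q[1]/q[2]+c["cy"]])
def onz(c,p,z):
    R=np.array(c["R"]);o=-R.T@np.array(c["t"]);d=R.T@np.array([(p[0]-c["cx"])/c["fx"],(p[1]-c["cy"])/c["fy"],1]);return o+d*(z-o[2])/d[2]
E
python3 - <<'E'
from h import *
S=env.capture("scene");T=env.capture("top")
a,ra=tri([T,S],[(225.3,181),(282,206)]);b,rb=tri([T,S],[(274.7,169.5),(227.8,197.3)])
print(a,ra,b,rb,np.linalg.norm(a-b))
h1=onz(T,(218,265.5),.06);h2=onz(T,(315,243),.06);print(h1,h2)
d=(h2-h1)/np.linalg.norm(h2-h1);m=(a+b)/2;w=m-h1;print("dist",np.linalg.norm(w-d*(w@d)),"ang",np.arctan2(w[2],np.linalg.norm((w-d*(w@d))[:2])))
print("bar dir",(a-b)/np.linalg.norm(a-b),"hinge",-d,"mid",m)
s=env.read_state();print(Ro.from_rotvec(s["orientation"]).as_matrix(),s["clock"])
for n,z in(("block_small",.03),("jar",.04)):
    bx=env.spot_in(n,"top")[0]["box"];print(n,onz(T,((bx[0]+bx[2])/2,(bx[1]+bx[3])/2),z))
E
```

```text
[0.59979931 0.14089998 0.09907194] [[-1.5, 0.6], [-1.9, -0.1]] [ 0.63876298 -0.0055703   0.09688553] [[-0.9, 0.4], [-1.1, -0.1]] 0.15157997753507893
[0.35240591 0.15283265 0.06      ] [ 0.42712946 -0.13487798  0.06      ]
dist 0.23992132027034488 ang 0.15896528415157982
bar dir [-0.25705021  0.9662904   0.01442416] hinge [-0.25137794  0.96788901 -0.        ] mid [0.61928114 0.06766484 0.09797873]
[[ 2.48396030e-06 -9.12355469e-01  4.09398948e-01]
 [ 6.84801496e-05  4.09398948e-01  9.12355466e-01]
 [-9.99999998e-01  2.57694465e-05  6.34951697e-05]] 1.3
block_small [0.7056799  0.16758031 0.03      ]
jar [ 0.76988689 -0.03970967  0.04      ]
```

Bar middle is at about (0.619, 0.068, 0.10), 0.240 m from the hinge at about 0.16–0.18 rad, which fits the first notch. I turn the tool and start moving over.

```bash
python3 -m jog '[0,-1,0,0.95,85, 0,-1,0,0.95,85, 0,-1,0,0.95,85, 0,-1,0,0.95,85, 0,-1,0,0.95,85, 0,-1,0,0.95,85, 0,-1,0,0.95,85, 0,-1,0,0.95,85, 0,-1,0,0.95,85]'
cat > rel.py <<'E'
from h import *
M=np.array([0.619,0.068,0.10]); e=np.array([.967,.254,0])
s=env.read_state();R=Ro.from_rotvec(s["orientation"]).as_matrix()
print("pos",s["position"].round(4),"F",s["wrist_force"].round(2),"w",s["width"].round(4),"t",s["clock"],"q",s["joint_positions"].round(2))
print("to bar, tool units",(R.T@(M-s["position"])/.025).round(2),"turn deg",np.degrees(np.arctan2(R[1,2],R[0,2])-np.arctan2(e[1],e[0])).round(2),"xaxis",R[:,0].round(3))
E
python3 rel.py
```

```text
clock: 2.52
position: [0.4254, 0.4534, 0.2309]
orientation: [-0.179, 1.564, 0.182]
wrist_force: [-1.1, -0.3, 0.7]
width: 0.0849Traceback (most recent call last):
  File "rel.py", line 4, in <module>
    print("pos",s["position"].round(4),"F",s["wrist_force"].round(2),"w",s["width"].round(4),"t",s["clock"],"q",s["joint_positions"].round(2))
                                                                         ^^^^^^^^^^^^^^^^
AttributeError: 'float' object has no attribute 'round'
```

```bash
sed -i 's/s\["width"\].round(4)/round(s["width"],4)/' rel.py; python3 rel.py
```

```text
pos [0.4254 0.4534 0.2309] F [-1.12 -0.29  0.69] w 0.0849 t 2.525 q [-1.12  0.4   0.27  1.71 -0.12  1.06 -0.58]
to bar, tool units [  5.2  -16.78   4.04] turn deg -1.57 xaxis [-0.001  0.002 -1.   ]
```

```bash
python3 -m jog '[0,-1,0.3,-0.26,85, 0,-1,0.3,0,85, 0,-1,0.3,0,85, 0,-1,0.3,0,85, 0,-1,0.3,0,85, 0,-1,0.3,0,85, 0,-1,0.3,0,85, 0,-1,0.3,0,85, 0,-1,0.3,0,85, 0,-1,0.3,0,85, 0,-1,0.3,0,85, 0,-1,0.3,0,85]'; python3 rel.py
```

```text
clock: 4.03
position: [0.5927, 0.1778, 0.2317]
orientation: [-0.199, 1.56, 0.207]
wrist_force: [-0.2, 0.5, 0.3]
width: 0.0852
pos [0.5927 0.1778 0.2317] F [-0.23  0.53  0.28] w 0.0852 t 4.025 q [-0.66  0.4   0.36  1.72 -0.16  1.05  0.01]
to bar, tool units [ 5.25 -4.54 -0.12] turn deg 0.11 xaxis [ 0.001  0.005 -1.   ]
```

```bash
python3 -m jog '[0,-1,0.1,0,85, 0,-1,0.1,0,85, 0,-1,0.1,0,85, 0,-1,0.1,0,85, 0,-0.5,0,0,85]'; python3 rel.py
```

```text
clock: 4.65
position: [0.6331, 0.0673, 0.2316]
orientation: [-0.199, 1.558, 0.206]
wrist_force: [0.3, 0.5, 0.3]
width: 0.0851
pos [0.6331 0.0673 0.2316] F [0.31 0.49 0.3 ] w 0.0851 t 4.65 q [-0.49  0.43  0.39  1.68 -0.19  1.07  0.22]
to bar, tool units [ 5.26  0.15 -0.56] turn deg 0.05 xaxis [ 0.002  0.005 -1.   ]
```

```bash
python3 -m jog '[1,0,-0.56,0,45, 1,0,0,0,45,0,0,0,0,45]'
python3 - <<'E'
from h import *
import cv2
c=env.capture("wrist");im=c["image"][:,:,::-1].copy()
for y in(-.069,0,.069):
    p=proj(c,np.array([.619,.068,.10])+y*np.array([-.254,.967,0]));print(p);cv2.circle(im,tuple(int(v) for v in p),3,(0,255,0),1)
cv2.imwrite("pics/w1.png",im)
T=env.capture("top");im=T["image"][:,:,::-1].copy()
cv2.imwrite("pics/t1.png",cv2.resize(im[110:310,180:360],None,fx=3,fy=3,interpolation=2))
E
python3 rel.py
```

```text
clock: 5.03
position: [0.6197, 0.0639, 0.1812]
orientation: [-0.197, 1.557, 0.206]
wrist_force: [0.1, 0.4, -1.1]
width: 0.0446
[251.5980179  267.07976588]
[251.63175798 194.83636885]
[251.67167545 109.36608995]
pos [0.6213 0.0639 0.1833] F [-0.92  0.42 -0.08] w 0.0445 t 5.125 q [-0.48  0.46  0.37  1.76 -0.2   0.96  0.24]
to bar, tool units [ 3.33  0.17 -0.08] turn deg 0.0 xaxis [ 0.007  0.006 -1.   ]
```

View pics/w1.png

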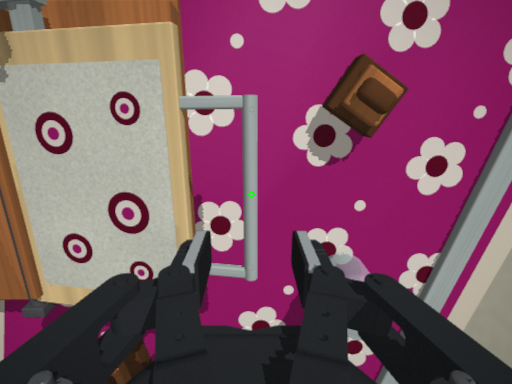

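View pics/t1.png

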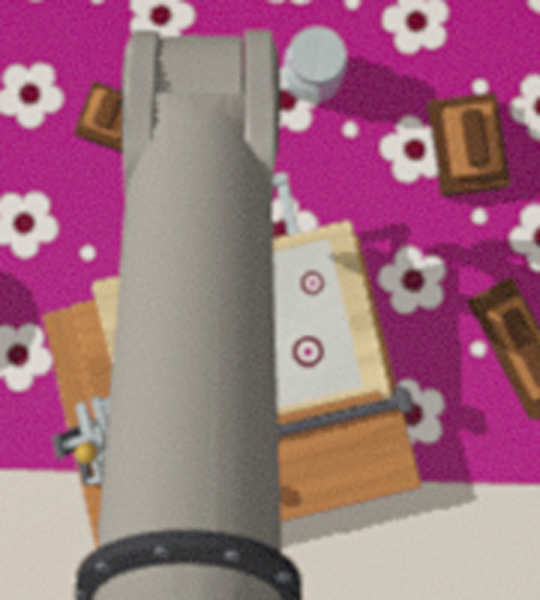

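The wrist picture shows the bar at column 251, rows 97–280, and the projected points lie on it. I descend.

```bash
python3 -m jog '[1,0.1,0,0,45, 1,0.1,0,0,45, 1,0,0,0,45, 0.8,0,0,0,45, 0,0,0,0,45]'; python3 rel.py
```

```text
clock: 5.75
position: [0.6267, 0.0723, 0.0928]
orientation: [-0.197, 1.541, 0.209]
wrist_force: [0.4, 0.4, -0.4]
width: 0.0451
pos [0.6267 0.0723 0.0928] F [ 0.45  0.43 -0.43] w 0.0451 t 5.75 q [-0.45  0.57  0.33  1.81 -0.26  0.78  0.27]
to bar, tool units [-0.3  -0.09 -0.34] turn deg 0.14 xaxis [ 0.019  0.01  -1.   ]
```

```bash
python3 -m jog '[0.4,-0.05,-0.34,0,45, 0.1,0,0,0,45]'; python3 rel.py
```

```text
clock: 6.0
position: [0.6198, 0.0688, 0.0812]
orientation: [-0.197, 1.538, 0.209]
wrist_force: [0.6, -0.5, -0.3]
width: 0.0451
pos [0.6198 0.0688 0.0812] F [ 0.63 -0.53 -0.32] w 0.0451 t 6.0 q [-0.45  0.57  0.32  1.84 -0.27  0.75  0.28]
to bar, tool units [-0.75 -0.02 -0.02] turn deg 0.13 xaxis [ 0.022  0.011 -1.   ]
```

```bash
python3 -m jog '[0,0,0,0,30, 0,0,0,0,20, 0,0,0,0,10, 0,0,0,0,4,0,0,0,0,4,0,0,0,0,4]'; python3 rel.py
python3 - <<'E'
from h import *
import cv2
c=env.capture("wrist");cv2.imwrite("pics/w2.png",c["image"][:,:,::-1])
E
```

```text
clock: 6.75
position: [0.6186, 0.0683, 0.0817]
orientation: [-0.197, 1.54, 0.209]
wrist_force: [-1.6, -2.1, -0.5]
width: 0.0099
pos [0.6186 0.0683 0.0817] F [-1.56 -2.15 -0.49] w 0.0099 t 6.75 q [-0.45  0.57  0.32  1.84 -0.27  0.75  0.28]
to bar, tool units [-0.73 -0.01  0.03] turn deg 0.12 xaxis [ 0.02  0.01 -1.  ]
```

View pics/w2.png

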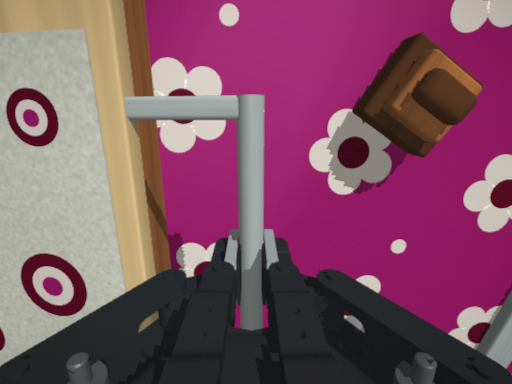

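```bash
cat >> rel.py <<'E'
H=np.array([.390,.0082,.06]);p=s["position"]-.019*R[:,0]-H
th=np.arctan2(p[2],p[:2]@e[:2]);print("theta",th.round(3),"radius",np.hypot(p[2],p[:2]@e[:2]).round(4),"lateral",(p[:2]@np.array([-.254,.967])).round(4), "Fe",(s["wrist_force"]@e).round(2),"Fz",s["wrist_force"][2].round(2))
for k in range(1,3):
    d=.24*.05*(np.cos(th+.05*(k-.5))*np.array([0,0,1])-np.sin(th+.05*(k-.5))*e);print((R.T@d/.025).round(3))
E
python3 -m jog '[-0.47,0,-0.09,0,4, -0.47,0,-0.12,0,4, -0.46,0,-0.14,0,4]'; python3 rel.py
```

```text
clock: 7.18
position: [0.6101, 0.066, 0.1179]
orientation: [-0.197, 1.538, 0.209]
wrist_force: [0.6, -0.3, -5.9]
width: 0.0095
pos [0.6101 0.066  0.1179] F [ 0.61 -0.28 -5.87] w 0.0095 t 7.175 q [-0.46  0.51  0.34  1.84 -0.24  0.8   0.26]
to bar, tool units [ 0.72 -0.02  0.35] turn deg 0.14 xaxis [ 0.022  0.01  -1.   ]
theta 0.326 radius 0.2397 lateral -0.0001 Fe 0.52 Fz -5.87
[-0.454  0.002 -0.154]
[-0.446  0.002 -0.177]
```

```bash
python3 -m jog '[-0.45,0,-0.15,0,4, -0.44,0,-0.18,0,4, -0.44,0,-0.2,0,4, -0.42,0,-0.22,0,4]'; python3 rel.py;python3 - <<'E'
from h import *
import cv2
c=env.capture("wrist");cv2.imwrite("pics/w3.png",c["image"][:,:,::-1])
E
```

```text
clock: 7.68
position: [0.5898, 0.0605, 0.165]
orientation: [-0.197, 1.537, 0.209]
wrist_force: [1.1, -0.1, -6.2]
width: 0.0099
pos [0.5898 0.0605 0.165 ] F [ 1.15 -0.05 -6.19] w 0.0099 t 7.675 q [-0.49  0.42  0.37  1.86 -0.2   0.87  0.24]
to bar, tool units [ 2.63 -0.02  1.14] turn deg 0.14 xaxis [ 0.023  0.011 -1.   ]
theta 0.542 radius 0.2404 lateral -0.0003 Fe 1.1 Fz -6.19
[-0.411  0.003 -0.247]
[-0.398  0.003 -0.268]
```

View pics/w3.png

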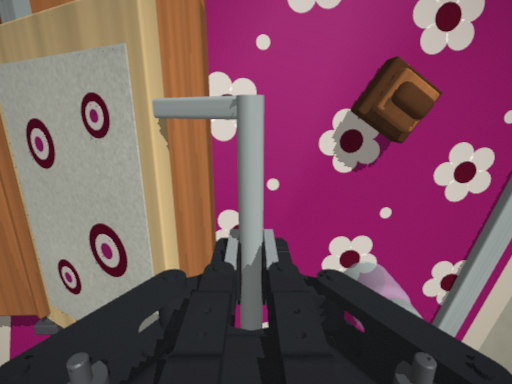

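The bar is still held and the board is rising. I go on to about 0.72, then take small steps.

```bash
python3 -m jog '[-0.41,0,-0.25,0,4, -0.4,0,-0.27,0,4, -0.38,0,-0.28,0,4]'; python3 rel.py
```

```text
clock: 8.1
position: [0.5686, 0.0547, 0.1972]
orientation: [-0.196, 1.535, 0.209]
wrist_force: [4.2, 0.7, -7.5]
width: 0.0098
pos [0.5686 0.0547 0.1972] F [ 4.23  0.67 -7.47] w 0.0098 t 8.1 q [-0.51  0.34  0.39  1.88 -0.17  0.92  0.22]
to bar, tool units [ 3.94 -0.02  1.98] turn deg 0.12 xaxis [ 0.024  0.012 -1.   ]
theta 0.704 radius 0.2414 lateral -0.0005 Fe 4.26 Fz -7.47
[-0.366  0.003 -0.31 ]
[-0.351  0.002 -0.328]
```

```bash
python3 -m jog '[0,0,0,0,4,0,0,0,0,4]'; python3 rel.py
```

```text
clock: 8.35
position: [0.5682, 0.0546, 0.1977]
orientation: [-0.196, 1.535, 0.21]
wrist_force: [2.9, 0.7, -6.0]
width: 0.0099
pos [0.5682 0.0546 0.1977] F [ 2.9   0.72 -6.01] w 0.0099 t 8.35 q [-0.51  0.34  0.39  1.88 -0.17  0.92  0.22]
to bar, tool units [ 3.96 -0.02  1.99] turn deg 0.13 xaxis [ 0.025  0.012 -1.   ]
theta 0.707 radius 0.2414 lateral -0.0005 Fe 2.98 Fz -6.01
[-0.366  0.003 -0.311]
[-0.35   0.003 -0.329]
```

```bash
cat >> rel.py <<'E'
t=np.cos(th)*np.array([0,0,1])-np.sin(th)*e; print("Ft",(s["wrist_force"]@t).round(2),"Fr",(s["wrist_force"]@(p/np.linalg.norm(p))).round(2), "0.0104rad step",(R.T@t*.1).round(3))
E
python3 -m jog '[-0.145,0,-0.125,0,4, -0.145,0,-0.125,0,4, -0.145,0,-0.13,0,4]'; python3 rel.py|tail -5
```

```text
clock: 8.72
position: [0.5595, 0.0523, 0.2082]
orientation: [-0.196, 1.534, 0.209]
wrist_force: [3.4, 1.5, -2.4]
width: 0.0098
to bar, tool units [ 4.4  -0.02  2.34] turn deg 0.14 xaxis [ 0.026  0.012 -1.   ]
theta 0.764 radius 0.2417 lateral -0.0005 Fe 3.63 Fz -2.36
[-0.348  0.002 -0.331]
[-0.331  0.002 -0.348]
Ft -4.22 Fr 0.98 0.0104rad step [-0.074  0.    -0.067]
```

```bash
python3 -m jog '[-0.074,0,-0.068,0,4, -0.074,0,-0.069,0,4, -0.073,0,-0.07,0,4]'; python3 rel.py|tail -5|grep -E "theta|Ft"
python3 -m jog '[-0.073,0,-0.07,0,4]' >/dev/null; python3 rel.py|tail -5|grep -E "theta|Ft"
python3 -m jog '[-0.073,0,-0.07,0,4]' >/dev/null; python3 rel.py|tail -5|grep -E "theta|Ft"
```

```text
clock: 9.1
position: [0.5538, 0.0508, 0.2145]
orientation: [-0.196, 1.534, 0.209]
wrist_force: [2.3, 1.2, -4.0]
width: 0.0097
theta 0.799 radius 0.2419 lateral -0.0005 Fe 2.55 Fz -4.03
Ft -4.64 Fr -1.11 0.0104rad step [-0.072  0.001 -0.07 ]
theta 0.811 radius 0.242 lateral -0.0006 Fe 2.67 Fz -3.39
Ft -4.27 Fr -0.62 0.0104rad step [-0.071  0.001 -0.07 ]
theta 0.821 radius 0.242 lateral -0.0006 Fe 2.78 Fz -4.47
Ft -5.08 Fr -1.37 0.0104rad step [-0.07   0.001 -0.071]
```

```bash
python3 -m jog '[-0.07,0,-0.071,0,4, -0.07,0,-0.072,0,4]'>/dev/null; python3 rel.py|tail -5|grep -E "theta|Ft"
python3 -m jog '[-0.069,0,-0.073,0,4, -0.068,0,-0.074,0,4]' >/dev/null; python3 rel.py|tail -5|grep -E "theta|Ft"
```

```text
theta 0.843 radius 0.2421 lateral -0.0006 Fe 2.94 Fz -4.95
Ft -5.48 Fr -1.74 0.0104rad step [-0.069  0.    -0.073]
theta 0.865 radius 0.2425 lateral -0.0006 Fe 2.65 Fz -2.28
Ft -3.5 Fr -0.02 0.0104rad step [-0.067  0.    -0.074]
```

```bash
python3 -m jog '[-0.067,0,-0.075,0,4, -0.066,0,-0.076,0,4]'>/dev/null; python3 rel.py|tail -5|grep -E "theta|Ft"
python3 -m jog '[-0.066,0,-0.076,0,4, -0.065,0,-0.077,0,4]' >/dev/null; python3 rel.py|tail -5|grep -E "theta|Ft"
```

```text
theta 0.888 radius 0.2426 lateral -0.0007 Fe 2.39 Fz -2.5
Ft -3.43 Fr -0.43 0.0104rad step [-0.065  0.    -0.076]
theta 0.91 radius 0.2426 lateral -0.0007 Fe 1.1 Fz -3.22
Ft -2.84 Fr -1.87 0.0104rad step [-0.064  0.    -0.077]
```

```bash
python3 -m jog '[-0.064,0,-0.077,0,4, -0.063,0,-0.078,0,4]'>/dev/null; python3 rel.py|tail -5|grep -E "theta|Ft"
python3 -m jog '[-0.062,0,-0.079,0,4]' >/dev/null; python3 rel.py|tail -5|grep -E "theta|Ft"
python3 -m jog '[-0.062,0,-0.079,0,4]' >/dev/null; python3 rel.py|tail -5|grep -E "theta|Ft"
```

```text
theta 0.931 radius 0.2428 lateral -0.0008 Fe 5.0 Fz -5.56
Ft -7.33 Fr -1.47 0.0104rad step [-0.062  0.    -0.078]
theta 0.94 radius 0.2429 lateral -0.0008 Fe 7.77 Fz -3.29
Ft -8.22 Fr 1.93 0.0104rad step [-0.061  0.    -0.079]
theta 0.95 radius 0.2431 lateral -0.0008 Fe 6.13 Fz -8.28
Ft -9.8 Fr -3.16 0.0104rad step [-0.061  0.    -0.079]
```

The stop is pushing back, about 6.5 N over baseline. I hold and look at the pawl.

```bash
python3 -m jog '[0,0,0,0,4,0,0,0,0,4]' >/dev/null; python3 rel.py|tail -5|grep -E "theta|Ft"
cat > look.py <<'E'
import sys,cv2
from h import *
k=sys.argv[1]
a=cv2.resize(env.capture("scene")["image"][100:220,300:420,::-1],None,fx=3.3,fy=3.3,interpolation=2)
b=cv2.resize(env.capture("top")["image"][200:320,170:290,::-1],None,fx=3.3,fy=3.3,interpolation=2)
cv2.imwrite(f"pics/l{k}.png",np.hstack([a,b]))
E
python3 look.py 1
```

```text
theta 0.948 radius 0.2431 lateral -0.0008 Fe 5.12 Fz -6.95
Ft -8.21 Fr -2.66 0.0104rad step [-0.061  0.    -0.079]
```

View pics/l1.png

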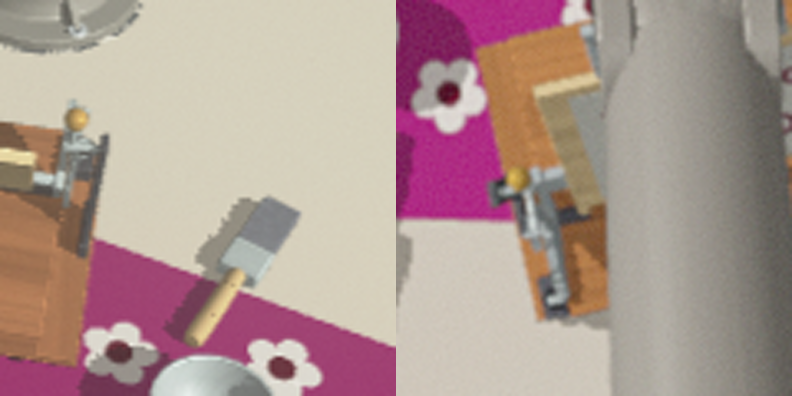

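```bash
python3 -m jog '[-0.04,0,-0.05,0,4,0,0,0,0,4,0,0,0,0,4,0,0,0,0,4]' >/dev/null; python3 rel.py|tail -5|grep -E "theta|Ft"; python3 look.py 2
```

```text
theta 0.95 radius 0.2431 lateral -0.0008 Fe 6.2 Fz -6.82
Ft -9.01 Fr -1.94 0.0104rad step [-0.061  0.    -0.079]
```

View pics/l2.png

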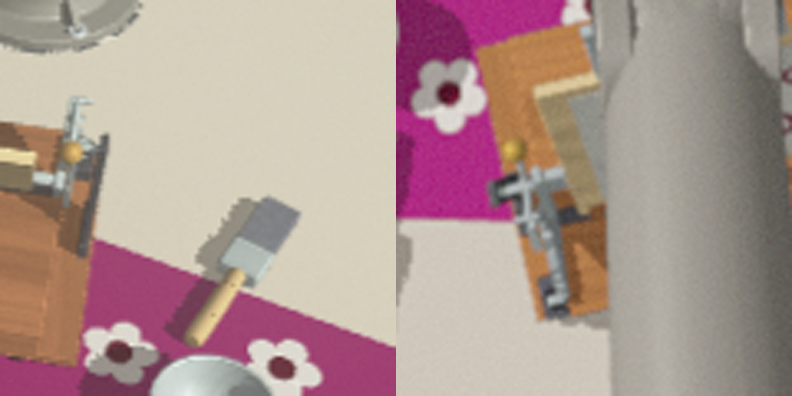

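The pawl has tipped: the ball went from (77,118) to (72,153) in the scene crop and dropped forward in the top crop. I wait briefly to let it settle, then check again.

```bash
python3 -m jog '[0,0,0,0,4,0,0,0,0,4,0,0,0,0,4,0,0,0,0,4]' >/dev/null; python3 rel.py|tail -6; python3 look.py 3
```

```text
pos [0.5282 0.0437 0.2383] F [ 5.07  1.26 -6.54] w 0.0101 t 12.3 q [-0.54  0.22  0.4   1.94 -0.11  0.97  0.17]
to bar, tool units [ 5.66 -0.    3.56] turn deg 0.2 xaxis [ 0.034  0.01  -0.999]
theta 0.947 radius 0.2431 lateral -0.0008 Fe 5.22 Fz -6.54
[-0.284  0.002 -0.387]
[-0.265  0.002 -0.4  ]
Ft -8.06 Fr -2.25 0.0104rad step [-0.061  0.    -0.079]
```

View pics/l3.png

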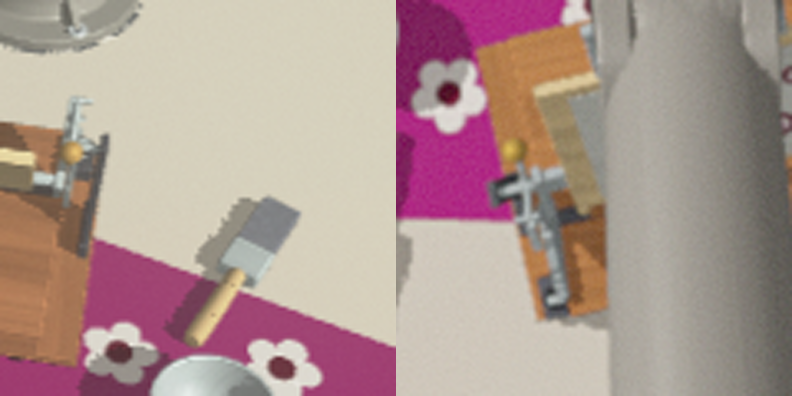

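```bash
python3 -m jog '[0.30,0,0.37,0,4, 0.32,0,0.355,0,4, 0.34,0,0.34,0,4, 0.355,0,0.32,0,4, 0.37,0,0.305,0,4, 0.385,0,0.285,0,4]'; python3 rel.py|tail -6
```

```text
clock: 13.15
position: [0.5787, 0.0574, 0.1848]
orientation: [-0.199, 1.532, 0.208]
wrist_force: [-2.4, 0.2, 2.2]
width: 0.0096
pos [0.5787 0.0574 0.1848] F [-2.39  0.19  2.22] w 0.0096 t 13.15 q [-0.51  0.37  0.38  1.87 -0.18  0.9   0.22]
to bar, tool units [ 3.44 -0.01  1.56] turn deg 0.21 xaxis [ 0.028  0.01  -1.   ]
theta 0.637 radius 0.2418 lateral -0.0004 Fe -2.27 Fz 2.22
[-0.387  0.002 -0.284]
[-0.373  0.002 -0.303]
Ft 3.14 Fr -0.5 0.0104rad step [-0.082  0.    -0.057]
```

```bash
python3 -m jog '[0.40,0,0.265,0,4, 0.41,0,0.245,0,4, 0.42,0,0.225,0,4]'|sed -n 2p; python3 rel.py|grep -E "theta|Ft"
python3 -m jog '[0.43,0,0.2,0,4, 0.44,0,0.18,0,4,0.45,0,0.16,0,4]'|sed -n 2p; python3 rel.py|grep -E "theta|Ft"
```

```text
position: [0.5983, 0.0627, 0.152]
theta 0.477 radius 0.2417 lateral -0.0003 Fe 0.53 Fz 0.12
Ft -0.14 Fr 0.53 0.0104rad step [-0.09   0.    -0.043]
position: [0.6121, 0.0664, 0.1164]
theta 0.318 radius 0.2412 lateral -0.0002 Fe -1.99 Fz -0.74
Ft -0.08 Fr -2.12 0.0104rad step [-0.096  0.    -0.029]
```

```bash
python3 -m jog '[0.3,0,0.08,0,4, 0.3,0,0.07,0,4,0.3,0,0.06,0,4,0.3,0,0.05,0,4]'|sed -n 2p; python3 rel.py|grep -E "theta|Ft"
python3 -m jog '[0.25,0,0.03,0,4, 0.25,0,0.025,0,4,0.25,0,0.02,0,4]'|sed -n 2p; python3 rel.py|grep -E "theta|Ft"
```

```text
position: [0.6192, 0.0683, 0.084]
theta 0.18 radius 0.2403 lateral -0.0001 Fe -1.64 Fz -0.19
Ft 0.11 Fr -1.65 0.0104rad step [-0.099  0.    -0.015]
position: [0.6213, 0.0689, 0.0639]
theta 0.096 radius 0.2397 lateral -0.0001 Fe -2.02 Fz -0.67
Ft -0.48 Fr -2.07 0.0104rad step [-0.1    0.    -0.007]
```

```bash
python3 -m jog '[0.2,0,0.01,0,4, 0.2,0,0.01,0,4,0.2,0,0.01,0,4]'|sed -n 2p; python3 rel.py|grep -E "theta|Ft"
python3 -m jog '[0.12,0,0,0,4, 0.1,0,0,0,4]'|sed -n 2p; python3 rel.py|grep -E "theta|Ft"
```

```text
position: [0.6219, 0.0691, 0.0487]
theta 0.032 radius 0.2394 lateral -0.0001 Fe -18.04 Fz 48.64
Ft 49.2 Fr -16.46 0.0104rad step [-0.1    0.    -0.001]
position: [0.6219, 0.0691, 0.0491]
theta 0.034 radius 0.2394 lateral -0.0001 Fe -11.77 Fz 23.34
Ft 23.72 Fr -10.98 0.0104rad step [-0.1    0.001 -0.001]
```

Upward force rose at about 0.03. I stop and look.

```bash
python3 rel.py|head -2
python3 - <<'E'
from h import *
import cv2
c=env.capture("wrist");cv2.imwrite("pics/w5.png",c["image"][:,:,::-1])
a=env.capture("scene")["image"][110:240,190:390,::-1];cv2.imwrite("pics/s5.png",cv2.resize(a,None,fx=4,fy=4,interpolation=2))
E
```

```text
pos [0.6219 0.0691 0.0491] F [-11.98  -0.73  23.34] w 0.0097 t 15.4 q [-0.43  0.62  0.3   1.84 -0.29  0.69  0.3 ]
to bar, tool units [-2.04 -0.   -0.08] turn deg 0.13 xaxis [ 0.021  0.012 -1.   ]
```

View pics/w5.png

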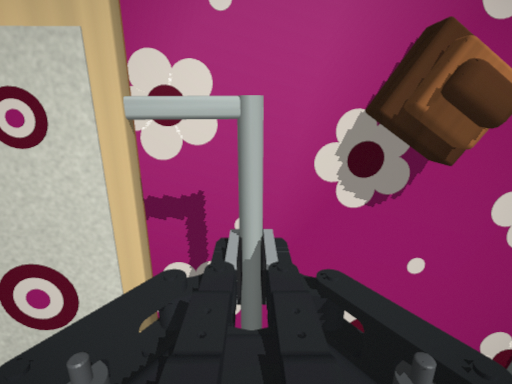

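View pics/s5.png

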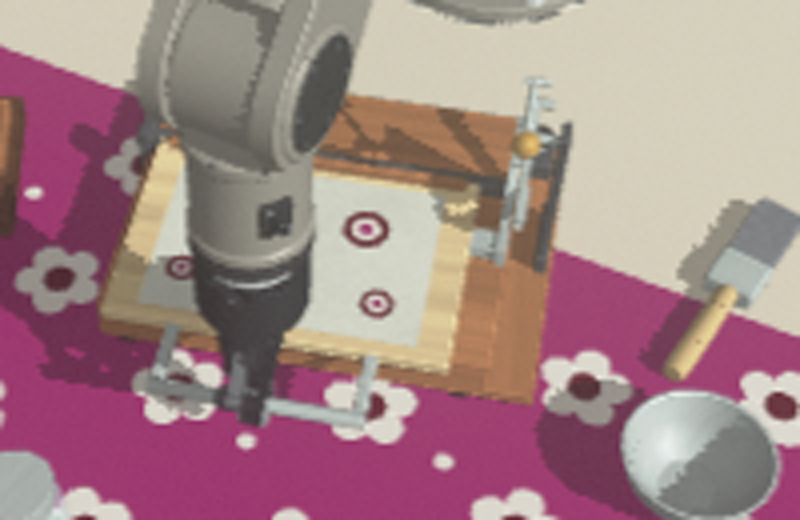

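```bash
python3 -m jog '[0,0,0,0,14, 0,0,0,0,20, 0,0,0,0,34, 0,0,0,0,45, 0,0,0,0,45]'
python3 - <<'E'
from h import *
import cv2
S=env.capture("scene");cv2.imwrite("pics/s6.png",cv2.resize(S["image"][110:240,190:390,::-1],None,fx=4,fy=4,interpolation=2))
c=env.capture("wrist");cv2.imwrite("pics/w6.png",c["image"][:,:,::-1])
e=np.array([.967,.254,0]);l=np.array([-.254,.967,0]);H=np.array([.390,.0082,.06])
for th in(0,.034,.18):
  print(th,[((proj(S,H+.24*(np.cos(th)*e+np.sin(th)*np.array([0,0,1]))+k*l)-[190,110])*4).round(0) for k in(-.075,.075)], [proj(c,H+.24*(np.cos(th)*e+np.sin(th)*np.array([0,0,1]))+k*l).round(0) for k in(-.075,.075)])
E
python3 rel.py
```

```text
clock: 16.12
position: [0.6249, 0.0696, 0.0503]
orientation: [-0.195, 1.532, 0.21]
wrist_force: [-0.6, 0.2, 0.7]
width: 0.0452
0 [array([152., 383.]), array([357., 419.])] [array([248., 363.]), array([247., 105.])]
0.034 [array([151., 376.]), array([358., 413.])] [array([248., 375.]), array([247., 104.])]
0.18 [array([149., 343.]), array([361., 380.])] [array([241., 444.]), array([237., 103.])]
pos [0.6248 0.0695 0.0503] F [-0.16  0.46  1.35] w 0.045 t 16.225 q [-0.43  0.62  0.3   1.84 -0.29  0.69  0.3 ]
to bar, tool units [-2.    0.01 -0.18] turn deg 0.11 xaxis [ 0.027  0.013 -1.   ]
theta 0.038 radius 0.2422 lateral -0.0004 Fe -0.04 Fz 1.35
[-0.48   0.003 -0.016]
[-0.478  0.003 -0.04 ]
Ft 1.35 Fr 0.01 0.0104rad step [-0.1    0.001 -0.001]
```

View pics/s6.png

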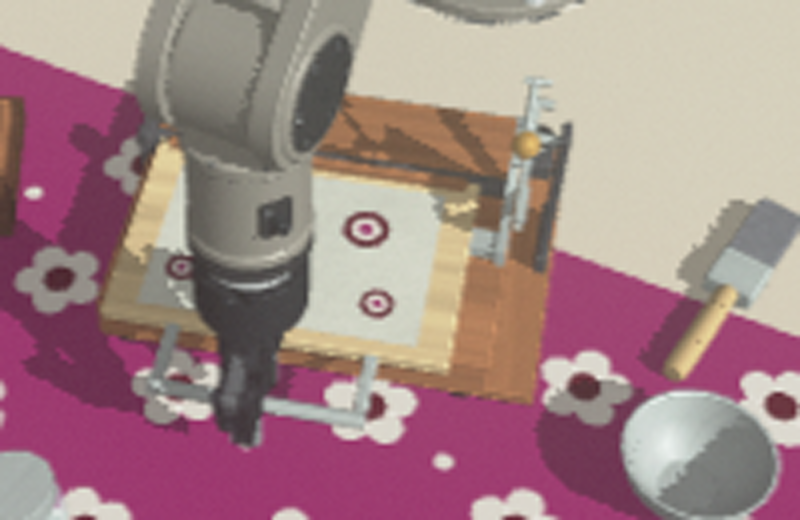

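View pics/w6.png

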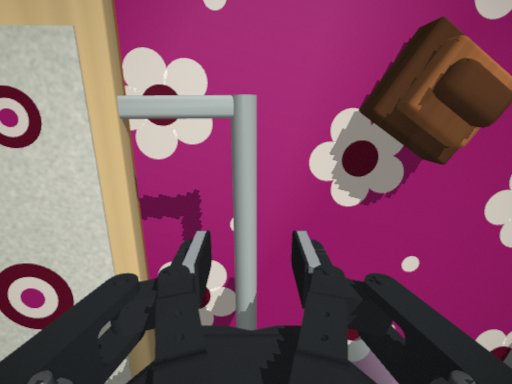

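The bar corner at (362,422) matches the flat projection (357,419), not the 0.034 one. So the board is flat, and the grip had simply slid along the pads. I retreat upward.

```bash
python3 -m jog '[-0.3,0,-0.2,0,45, -0.6,0,0,0,45, -1,0,0,0,45, -1,0,0,0,45, -1,0,0,0,45, -1,0,0,0,45, -1,0,0,0,45, -1,0,0,0,45,-1,0,0,0,45]'; python3 -m jog '[0,1,0,0,45,0,1,0,0,45,0,1,0,0,45,0,1,0,0,45,0,1,0,0,45,0,1,0,0,45,0,1,0,0,45,0,1,0,0,45,0,0,0,0,45,0,0,0,0,45]'
python3 - <<'E'
from h import *
import cv2
S=env.capture("scene");T=env.capture("top")
cv2.imwrite("pics/s7.png",cv2.resize(S["image"][110:290,170:410,::-1],None,fx=3.3,fy=3.3,interpolation=2))
cv2.imwrite("pics/t7.png",cv2.resize(T["image"][110:310,180:360,::-1],None,fx=3,fy=3,interpolation=2))
e=np.array([.967,.254,0]);l=np.array([-.254,.967,0]);H=np.array([.390,.0082,.06])
for th in(0,.034,.18):
  B=H+.24*(np.cos(th)*e+np.sin(th)*np.array([0,0,1]))
  print(th,[((proj(S,B+k*l)-[170,110])*3.3).round(0) for k in(-.075,.075)], [((proj(T,B+k*l)-[180,110])*3).round(0) for k in(-.075,.075)])
E
```

```text
clock: 17.35
position: [0.6129, 0.0644, 0.261]
orientation: [-0.193, 1.529, 0.209]
wrist_force: [-0.3, 0.7, 0.1]
width: 0.045
clock: 18.6
position: [0.5627, 0.2596, 0.2782]
orientation: [-0.184, 1.512, 0.207]
wrist_force: [-1.3, -0.5, 0.0]
width: 0.0449
0 [array([191., 316.]), array([361., 346.])] [array([278., 183.]), array([134., 217.])]
0.034 [array([190., 310.]), array([361., 341.])] [array([278., 182.]), array([133., 216.])]
0.18 [array([189., 283.]), array([364., 313.])] [array([280., 180.]), array([131., 215.])]
```

View pics/s7.png

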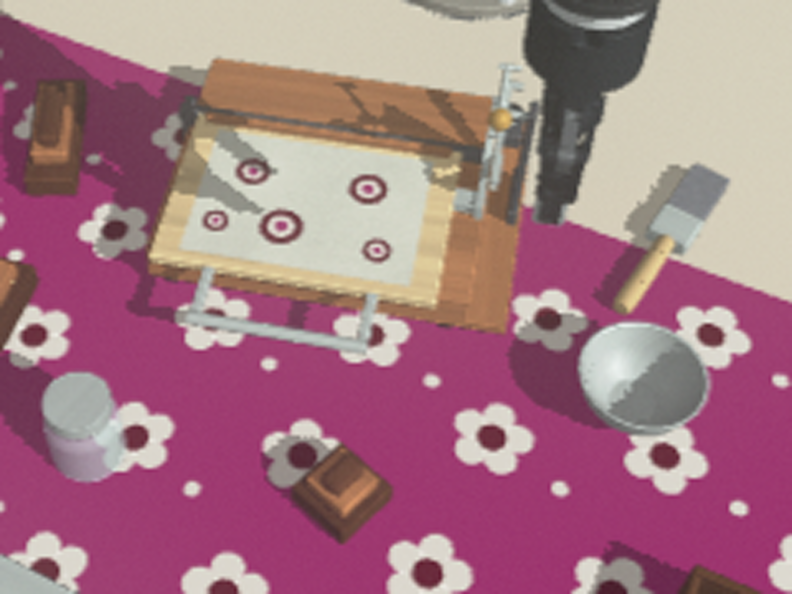

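View pics/t7.png

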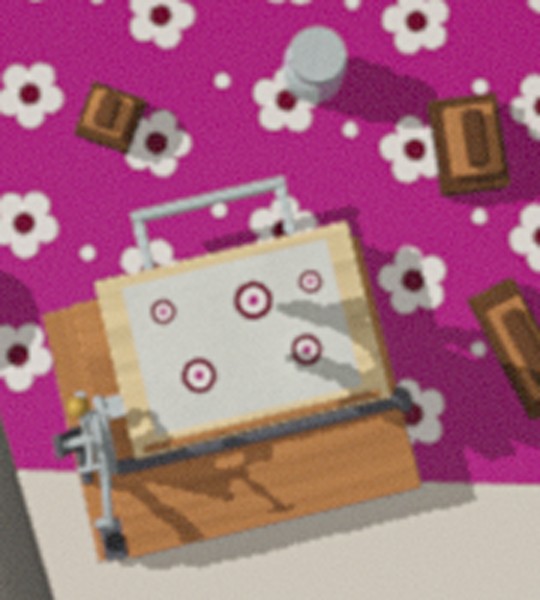

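Bar corners at (181,319) and (366,349) fit the flat projection (rows 316 and 346; a 0.034 rad tilt would give 310 and 341). The bystanders look the same as at the start, and the gripper is clear.

```bash
python3 -c "
from cell import env
print(env.finish_job())"
```

```text
the job is handed in; nothing more can be done
None
```

The board is folded flat on its stand and released, the pawl is thrown clear, and I handed the job in at about 19 s. No verdict was reported.

- **Lifting:** I pinched the bar from above and raised the board through the notches. The stop began pushing back at about 0.93 rad. I pressed on to about 0.95 rad, which took the bar force 5–7 N above its level before contact, and the pictures showed the pawl's ball weight drop over and stay there.
- **Lowering:** The board came down slowly in the grip, at about 0.4 rad/s and then under 0.25 rad/s near the stand. It passed all the notches without catching.
- **Force on landing:** When the board met the stand, the wrist briefly read about 49 N upward. That is well under the 120 N wrist limit, but firmer than I intended.
- **Angle reading that disagreed:** At that point the angle worked out from the gripper read about 0.03 rad instead of 0. I put this down to the bar having slid along the finger pads. After release, the bar in the scene camera matched the flat position and fitted 0.034 rad less well.
- **Final state:** In the last pictures the board is flat, the gripper is clear with the wrist force near zero, and the loose items in view are where they started. The check on those items was by eye.

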